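Return the counter things to their rests

ROBOT

A 6-joint arm with a two-finger parallel gripper is mounted at the origin on a cart in front of the work surface, level with it; the furniture and walls round the work are solid. World frame = base frame: x ahead of the robot, y to its left, z up, the work surface at z = 0. Lengths are in mm, angles in rad, forces in N, time in s.
With the tool pointing down it reaches from about 425 to 925 mm from the base axis. Payload 12.5 kg.
Tool frame: the origin (TCP) lies on the centre line of the jaws, within the pads' length; the fingertips stand 17 mm ahead of it and the grasp point (between the pads) lies 2 mm behind it; z points along the fingers, y is the line along which they close (so a half turn about z gives the same grasp; the last joint's range is limited). The gripper opens to 85 mm and grips with 20 to 120 N. Pads are 22 mm wide; open, the fingers measure 114 mm over their backs; the gripper's body (76 mm by 85 mm) begins 54 mm behind the grasp point. The pads swing forward as they close: fully open they stand 13 mm farther back than shut.
Start: joints at [1.231, 0.491, 1.559, -0, 1.092, -0.106], TCP at [144.778, 608.015, 248.327] pointing down, gripper open.
Joint ranges: [-3.1, 3.1], [-0.84, 2.19], [0.05, 2.79], [-1.13, 4.28], [0.06, 2.93], [-2.69, 2.69]. Speed limits (rad/s): [2.22, 2.22, 2.79, 3.14, 3.14, 3.14].

INTERFACE

Orientations are given as a unit quaternion [w, x, y, z].
In Python, from rig import telemetry, eyes, ticket, outline_of, spot_point gives the robot as it stands.
- The arm moves only by the tool send_rows, never from a script. Its argument "deltas" is a list that holds one entry, the list of rows, each a list of 7 numbers: the turn, a rotation vector about the tool's x, y, z in rad, then the shift along the tool's x, y, z in mm, then the closure in counts, from 0 (fully open) to 255 (shut). In form: [[[rx, ry, rz, x, y, z, fingers], ...]]. A call has 1 to 20 rows; each row shifts and turns the commanded pose from where the row before left it, along the tool's axes as they then stand; what a row does not reach is not made up. A row lasts 1/8 s, in which the tool goes at most 62.5 mm and 10.7 degrees, less where a joint would pass 70% of its speed; a pose out of reach is approached as far as the arm can. A call is refused whole if a number of a shift passes 62.5 or a number of a turn 0.188, either way. A call with a gripper value outside its range is refused whole. The fingers move at their own pace and stop on an object; the grip force is fixed at half the most. Time passes only in rows, so rows that do not move let the fingers close. It gives the time, the measured TCP pose, the force, the opening and the grip force at its end, in the units of the state.
- telemetry.sense(): the state, without advancing time (a new reading comes with each control period).
- eyes.camera(name): name is "side" or "top"; returns a dict with "frame" (384x512x3 uint8, red, green, blue), "depth" (384x512 float32, mm along the optical axis (not along the pixel's ray), 0 where there is no reading), "fov_y" (degrees; the focal length in pixels is half the picture's height over the tangent of half this angle, whatever the lens; pixels are square), "cx", "cy" (the principal point, pixels), "extrinsics" (4x4, takes a point from world to camera coordinates). Camera axes: x right, y down, z forward; pixel columns grow to the right and rows downward; lengths in mm; the calibration is good to about 2 mm. A picture is of the moment at which its call begins.
- ticket.sign_off(): hands the job in; it is judged then, once.
Trained networks look in a picture, given as the dict that the camera call returned (one of the last four; its "shot" number tells which), for a name from the list of things; names that differ only in an ending like _2 or _b are one class to them, and where a whole thing is asked for, a point or a joint stands for the part that bears it (a point fixed in the world has none). Each returns a list of dicts, best first, with "p" (0 to 1); they miss things now and then, are a little off and sometimes report something else, mostly with a low value. They report only what shows in the picture. A call takes as long as a camera call. They do not tell look-alikes from the thing itself.
- outline_of(picture, label): "pixels" (384x512 bool, what is visible of it) and "uv" ([column, row] in pixels, amid what is visible of it).
- spot_point(picture, label): "uv" ([column, row] in pixels: a listed point, or the origin of a listed thing).
The state is a dict: "clock": time; "q": joint angles; "joint_velocities": joint speeds; "tau": joint torques, N m; "tcp_pos": TCP position; "tool_rot": TCP orientation; "force": force on the tool from outside, world axes, zero at the start; "ft_torque": the same for the moment, N m; "width": opening from 0.0 (shut) to 1.0 (fully open); "grasp_force": force on a finger pad.
Only numpy, scipy, OpenCV 4.12 (cv2) and the standard library are available. Lean on these libraries where they do the work, as an engineer would, in place of code of your own. Each camera call takes 0.05 s, during which the arm holds its last target. There are 200 camera calls.

TASK

Shift change at the dispensing counter: on the grey deck, put the stapler, the date stamp, the dropper bottle and the brass weight each into its own rest, the white-rimmed tray lined with felt in its shape (blue long tray for the stapler, red small rectangle for the stamp, orange high-rimmed round one for the bottle, green low-rimmed round one for the weight). Each must stand flat and upright inside its rim, stapler and stamp lined up with their trays (either way round), and be let go. Knock nothing over and leave the ink pad tin and the tape roll where they are.

Things in the scene. Friction and masses are not known exactly. Their poses are not given: they have to be found in the camera images.
- stapler: Blue and steel desk stapler standing on its base, 33 (x) x 128 (y) x 42 (z) mm, loose. Origin at the centre of its underside; y along its length, z up. Grip it across its 33 mm width near the middle of its length. All things and rests stand on a grey laminate deck laid on the table, whose flat top is 85 mm above the table top (z = 0.085).
- stamp: Brown wooden date stamp, standing, 81 mm tall, loose. Rectangular foot 28 (x) x 48 (y) mm, 13 mm high; above it a collar 34 mm wide up to z = 27 mm, a neck, and a turned round handle 28 mm across from z = 36 to 81 mm, which is the place to grip. Origin at the centre of its underside; y along the foot's long side, z up.
- dropper: Amber glass dropper bottle with a black rubber top, standing, 102 mm tall, loose. Round body 33 mm across from z = 0 to about 65 mm (grip it there). Origin at the centre of its underside, z up.
- weight: Brass balance weight, standing, 34 mm in diameter, 44 mm tall with a knob on top, loose; it may be gripped round its body as a 34 mm cylinder. Origin at the centre of its underside, z up.
- stapler_rest: Rest for the stapler: white long tray lined in blue with a black outline of the stapler's foot, inside 50 (x) x 146 (y) mm, outside 58 x 154 mm; floor 3 mm above the deck, rim top 8 mm above the deck. Fixed to the deck (see stapler). Origin at the centre of its underside, z up. y along its length.
- stamp_rest: Rest for the date stamp: white small rectangular tray lined in red with a black outline of the stamp's foot, inside 46 (x) x 64 (y) mm, outside 54 x 72 mm; floor 3 mm above the deck, rim top 8 mm above the deck. Fixed to the deck (see stapler). Origin at the centre of its underside, z up. y along its long side.
- dropper_rest: Rest for the dropper bottle: white round holder lined in orange with a black circle, inside diameter 51 mm, outside 59 mm; floor 3 mm above the deck, rim top 18 mm above the deck. Fixed to the deck (see stapler). Origin at the centre of its underside, z up.
- weight_rest: Rest for the brass weight: white round holder lined in green with a black circle, inside diameter 52 mm, outside 60 mm; floor 3 mm above the deck, rim top 8 mm above the deck. Fixed to the deck (see stapler). Origin at the centre of its underside, z up.
- ink_pad: Bystander: dark green tin ink pad, closed, 69 (x) x 96 (y) x 18 mm, loose, among the things; to be left alone. Origin at the centre of its underside, z up.
- tape_roll: Bystander: roll of brown tape lying flat, 96 mm across, 48 mm tall, loose, among the things; to be left alone. Origin at the centre of its underside, z up.
Mind the look-alikes: they are no part of the job. What is shaped like the stamp but turquoise is not meant.

How it is judged:
By the outcome, as a careful person would: the job done as asked, in the order asked, and still so for the second after the job is handed in, with the robot touching nothing.
It also fails if it takes over 120 s, if anything falls off the work surface, if the arm or the gripper's body presses on something with over 40 N, if the wrist force passes 120 N, or if a joint passes its speed limit or range.

## Working session

There is one attempt and no reset: what is moved stays moved. The work goes in short steps, Python scripts to look and compute and a tool call to move; the robot and the scene stay as the last step left them, time stands still between calls to the robot, and variables do not carry over. Pictures are saved under pics/ and viewed, at most 14 in all, crops included, and the job is handed in when it is done.

Besides the shell and the picture viewer there is one more tool, called after ">>>" by a JSON object that holds its "name" and its "arguments". send_rows: Moves the arm, as the interface text tells. Its arguments: {"type":"object","properties":{"deltas":{"type":"array","items":{"type":"array","items":{"type":"array","items":{"type":"number"}}}}},"required":["deltas"]}

```bash
mkdir -p pics; ls
cat > h.py <<'E'
import numpy as np, cv2, pickle
from rig import telemetry, eyes, ticket, outline_of, spot_point
def f(p): return p["frame"].shape[0]/2/np.tan(np.radians(p["fov_y"])/2)
def cloud(p):
    d=p["depth"]; v,u=np.mgrid[:d.shape[0],:d.shape[1]]
    c=np.stack([(u-p["cx"])/f(p)*d,(v-p["cy"])/f(p)*d,d],-1)
    E=np.array(p["extrinsics"]); w=(c-E[:3,3])@E[:3,:3]
    w[d<=0]=np.nan; return w
def save(p,n): cv2.imwrite("pics/"+n,p["frame"][:,:,::-1])
E
python3 - <<'E'
from h import *
s=telemetry.sense(); print(s)
for n in("top","side"):
    p=eyes.camera(n); save(p,n+"0.png"); w=cloud(p)
    E=np.array(p["extrinsics"]); print(n,-E[:3,:3].T@E[:3,3],f(p),E[:3,:3].round(2).tolist())
    for l in "stapler stamp dropper weight stapler_rest stamp_rest dropper_rest weight_rest ink_pad tape_roll".split():
        for r in outline_of(p,l)[:3]:
            if r["p"]<.2: continue
            m=r["pixels"]; q=w[m]; q=q[~np.isnan(q[:,0])]
            if len(q)<5: continue
            print(l,round(r["p"],2),np.round(r["uv"]),m.sum(),"med",np.median(q,0).round(),"lo",np.percentile(q,3,axis=0).round(),"hi",np.percentile(q,97,axis=0).round(), p["frame"][m].mean(0).round())
E
```

```text
pics
{'clock': 0.0, 'q': array([ 1.23139413e+00,  4.91557565e-01,  1.55946928e+00, -2.64800504e-05,
        1.09171210e+00, -1.05597546e-01]), 'joint_velocities': array([-0.00069052,  0.00057441, -0.00148909,  0.00059679, -0.00069821,
       -0.00026897]), 'tau': array([-4.67479981e-05, -6.18429422e+01, -2.61603838e+01, -1.62532115e-05,
        3.98970515e-03,  4.89299097e-06]), 'tcp_pos': array([144.70862383, 607.79123544, 247.7221444 ]), 'tool_rot': array([-1.15018459e-04,  1.16630154e-01,  9.93175251e-01, -5.61607200e-04]), 'force': array([0.87011213, 0.98076606, 0.15331924]), 'ft_torque': array([ 0.00484828,  0.02201326, -0.03237102]), 'grasp_force': 0.0, 'width': 1.000285207566184}
top [ 389.810328   -162.61117007 1596.50717066] 481.985878461555 [[-0.03, -1.0, -0.0], [-0.99, 0.03, -0.1], [0.1, 0.0, -1.0]]
stapler 0.65 [114. 228.] 442 med [441. 271. 122.] lo [426. 215.  85.] hi [458. 334. 131.] [ 82.  92. 110.]
stamp 0.52 [401. 186.] 155 med [ 541. -633.   23.] lo [ 522. -651.    6.] hi [ 562. -622.   83.] [ 40. 126. 116.]
stamp 0.41 [297. 218.] 125 med [ 438. -279.  155.] lo [ 4
[... 1952 characters left out ...]
] [ 70.  97. 127.]
stamp_rest 0.65 [284. 174.] 431 med [ 616. -165.  104.] lo [ 588. -206.   86.] hi [ 650. -112.  109.] [113. 102.  73.]
stamp_rest 0.55 [233. 113.] 80 med [622. 283. 110.] lo [609. 272.  89.] hi [639. 302. 128.] [119. 102.  71.]
dropper_rest 0.72 [218. 168.] 193 med [436.  -4.  94.] lo [408. -35.  84.] hi [461.  22. 106.] [142. 111.  85.]
weight_rest 0.44 [306. 207.] 168 med [ 610. -302.   90.] lo [ 584. -331.   86.] hi [ 634. -278.   96.] [ 85. 114.  93.]
ink_pad 0.91 [286. 177.] 476 med [ 619. -166.  104.] lo [ 588. -207.   85.] hi [ 667. -112.  109.] [112. 103.  76.]
tape_roll 0.77 [246. 128.] 500 med [619. 130. 116.] lo [573.  96.  87.] hi [659. 186. 136.] [95. 75. 46.]
```

Run:
```python
from h import *
p=eyes.camera("top"); w=cloud(p); q=eyes.camera("side"); 
a=cv2.resize(p["frame"][130:270,60:430],(800,303),interpolation=cv2.INTER_CUBIC)
b=cv2.resize(q["frame"][80:320,130:400],(338,300),interpolation=cv2.INTER_CUBIC)
o=np.zeros((603,800,3),np.uint8);o[:303]=a;o[303:,:338]=b
cv2.imwrite("pics/a.png",o[:,:,::-1])
wq=cloud(q)
def rect(pts):
    (c,s,ang)=cv2.minAreaRect(pts[:,:2].astype(np.float32)); return np.round(c,1),np.round(s,1),round(ang,1)
for l in ("stapler","stamp","dropper","weight","stapler_rest","stamp_rest","dropper_rest","weight_rest","ink_pad","tape_roll"):
  for P,W,n in((p,w,"top"),(q,wq,"side")):
    for r in outline_of(P,l)[:2]:
        x=W[r["pixels"]]; x=x[~np.isnan(x[:,0])]; x=x[(x[:,2]>87)&(x[:,2]<195)]
        if len(x)<20 or r["p"]<.35: continue
        z=np.percentile(x[:,2],90)
        t=x[x[:,2]>z-8] if "rest" not in l else x
        d=x[:,:2]-np.median(x[:,:2],0); 
        _,_,V=np.linalg.svd(d-d.mean(0)); 
        print(n,l,round(r["p"],2),"all",rect(x),"top",rect(t),"z",z.round(),"pca",round(np.degrees(np.arctan2(V[0,1],V[0,0]))%180,1))
```

```text
top stapler 0.85 all (array([442. , 274.7]), array([ 31.7, 121.8]), 0.9) top (array([442.1, 272.8]), array([ 24.6, 112.9]), 2.6) z 129.0 pca 93.7
top stapler 0.69 all (array([443.5, 136.9]), array([70.6, 56. ]), 87.3) top (array([443.5, 136.9]), array([70.6, 56. ]), 87.3) z 96.0 pca 74.1
side stapler 0.58 all (array([444.9, 271.1]), array([ 29. , 127.7]), 3.9) top (array([445.1, 266.1]), array([ 23.5, 110.2]), 1.5) z 127.0 pca 95.5
top stamp 0.49 all (array([ 440.1, -283.4]), array([43.7, 30.9]), 88.0) top (array([ 439.5, -284.3]), array([24., 21.]), 88.8) z 166.0 pca 77.3
side stamp 0.78 all (array([ 441., -289.]), array([43.2, 27.4]), 82.5) top (array([ 439.8, -290.3]), array([17.5, 22.2]), 78.8) z 163.0 pca 110.8
top dropper 0.42 all (array([606.5,  -8.3]), array([30.3, 31.1]), 19.9) top (array([608.8,  -7. ]), array([11.8, 12.2]), 86.8) z 181.0 pca 133.0
side dropper 0.63 all (array([607.9, -16.8]), array([26. , 33.7]), 55.9) top (array([609.1, -15.9]), array([17.2, 16.8]), 2.7) z 161.0 pca 156.0
top weight 0.43 all (array([623. , 288.7]), array([30.6, 29.8]), 42.5) top (array([6
[... 1453 characters left out ...]
05.3]), array([60.4, 55.3]), 81.8) top (array([ 607.9, -305.3]), array([60.4, 55.3]), 81.8) z 95.0 pca 53.7
top ink_pad 0.9 all (array([ 619.4, -157.5]), array([95.4, 69.4]), 85.7) top (array([ 618.5, -157.5]), array([95.4, 67.6]), 85.7) z 108.0 pca 83.9
side ink_pad 0.69 all (array([ 626.4, -150.9]), array([118. ,  77.9]), 86.4) top (array([ 621.8, -158.2]), array([102.9,  69.5]), 86.4) z 107.0 pca 86.5
top tape_roll 0.61 all (array([615.7, 144.6]), array([95.6, 94.7]), 13.4) top (array([615.6, 144. ]), array([93.4, 91.9]), 40.4) z 136.0 pca 56.5
side tape_roll 0.74 all (array([619.1, 140.4]), array([96.7, 91.7]), 51.1) top (array([618.7, 139.9]), array([95.4, 91. ]), 57.7) z 134.0 pca 63.3
```

View pics/a.png

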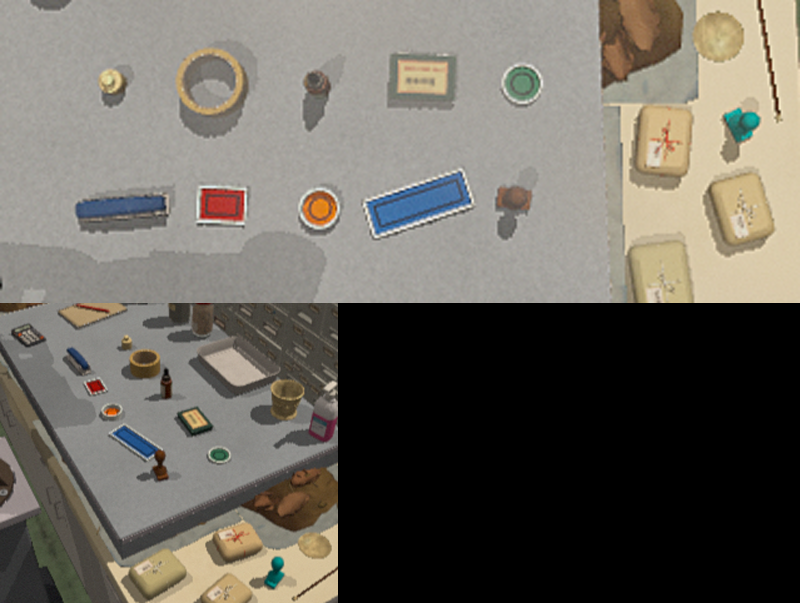

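```bash
cat > fit.py <<'E'
from h import *
from scipy.optimize import minimize
def box(x,y,z0,z1): return np.array([[a*x/2,b*y/2,z] for a in(-1,1) for b in(-1,1) for z in(z0,z1)])
def cyl(d,z0,z1):
    t=np.linspace(0,2*np.pi,24); return np.concatenate([np.c_[d/2*np.cos(t),d/2*np.sin(t),0*t+z] for z in(z0,z1)])
M={"stapler":[box(33,128,0,42)],"stamp":[box(28,48,0,13),box(28,34,13,27),cyl(28,36,81),cyl(16,27,36)],"dropper":[cyl(33,0,65),cyl(17,65,102)],
"weight":[cyl(34,0,30),cyl(18,30,44)],"stapler_rest":[box(58,154,0,8)],"stamp_rest":[box(54,72,0,8)],"dropper_rest":[cyl(59,0,18)],"weight_rest":[cyl(60,0,8)],
"ink_pad":[box(69,96,0,18)],"tape_roll":[cyl(96,0,48)]}
S=4
def proj(p,x):
    E=np.array(p["extrinsics"]); c=x@E[:3,:3].T+E[:3,3]; return c[:,:2]/c[:,2:]*f(p)+[p["cx"],p["cy"]]
def render(p,l,pose,z0,o):
    a=pose[2]; R=np.array([[np.cos(a),-np.sin(a),0],[np.sin(a),np.cos(a),0],[0,0,1]]); m=np.zeros((80*S,80*S),np.uint8)
    for part in M[l]:
        uv=(proj(p,part@R.T+[pose[0],pose[1],z0])-o+.5)*S
        cv2.fillConvexPoly(m,cv2.convexHull((uv*16).astype(np.int32)),1,shift=4)
    return m
def fit(views,l,p0,z0=85.,near=80):
    data=[]
    for p in views:
        c=proj(p,np.array([[p0[0],p0[1],z0+15]]))[0]
        for r in outline_of(p,l):
            if np.hypot(*(np.array(r["uv"])-c))<20:
                o=np.round(c)-40; o=np.clip(o,0,[432,304]).astype(int)
                m=r["pixels"][o[1]:o[1]+80,o[0]:o[0]+80].astype(np.uint8)
                data.append((p,o,np.kron(m,np.ones((S,S),np.uint8)))); break
    def one(d,x):
        m=render(d[0],l,x,z0,d[1]); return 1-(m&d[2]).sum()/max(1,(m|d[2]).sum())
    out=[]
    for ds in [data]+[[d] for d in data]:
        best=None
        for da in (-.12,0,.12):
            s=np.array([p0[0],p0[1],p0[2]+da]); sim=np.array([s,s+[8,0,0],s+[0,8,0],s+[0,0,.15]])
            r=minimize(lambda x:sum(one(d,x) for d in ds),s,method="Nelder-Mead",options=dict(initial_simplex=sim,xatol=.05,fatol=1e-4))
            if best is None or r.fun<best.fun: best=r
        out.append((best.x[:2].round(1).tolist(),round(np.degrees(best.x[2]),1),round(best.fun/len(ds),2)))
    return out
E
python3 - <<'E'
from fit import *
V=[eyes.camera("top"),eyes.camera("side")]
G={"stapler":(442,273,.05),"stamp":(440,-286,-.05),"dropper":(608,-11,0),"weight":(623,288,0),"stapler_rest":(436,-147,.28),"stamp_rest":(443.5,136,-.05),"dropper_rest":(434,-5,0),"weight_rest":(606,-303,0),"ink_pad":(619,-158,-.07),"tape_roll":(616,143,0)}
for l,g in G.items():
    print(l,fit(V,l,g))
    for p in V:
        E=np.array(p["extrinsics"]); C=-E[:3,:3].T@E[:3,3]
        for r in spot_point(p,l)[:3]:
            d=E[:3,:3].T@np.array([(r["uv"][0]-p["cx"])/f(p),(r["uv"][1]-p["cy"])/f(p),1]); x=C+d*(85-C[2])/d[2]
            if np.hypot(x[0]-g[0],x[1]-g[1])<50: print("   spot",round(r["p"],2),x.round(1)); break
E
```

```text
stapler [([442.3, 275.6], np.float64(1.9), np.float64(0.21)), ([442.2, 276.6], np.float64(2.8), np.float64(0.15)), ([444.0, 273.5], np.float64(-1.1), np.float64(0.25))]
   spot 0.87 [446.1 283.3  85. ]
   spot 0.73 [451.8 282.5  85. ]
stamp [([439.9, -287.3], np.float64(-10.7), np.float64(0.24)), ([439.0, -282.3], np.float64(-6.1), np.float64(0.24)), ([442.7, -283.6], np.float64(-13.2), np.float64(0.2))]
   spot 0.54 [ 444.4 -277.7   85. ]
   spot 0.45 [ 438.7 -289.9   85. ]
dropper [([613.8, -2.7], np.float64(2.9), np.float64(0.15)), ([613.8, -2.7], np.float64(2.9), np.float64(0.15))]
   spot 0.51 [611.2  -7.   85. ]
   spot 0.48 [613.1  -9.3  85. ]
weight [([623.0, 288.0], np.float64(-6.9), np.float64(nan))]
   spot 0.46 [634.2 294.   85. ]
   spot 0.55 [619.1 280.1  85. ]
stapler_rest [([437.6, -145.9], np.float64(15.8), np.float64(0.08)), ([437.1, -146.3], np.float64(16.2), np.float64(0.04)), ([439.5, -143.9], np.float64(15.1), np.float64(0.09))]
   spot 0.59 [ 441.5 -152.3   85. ]
   spot 0.58 [ 441.7 -145.7   85. ]
stamp_rest [([444.1, 139.6], np.float64(-7.8), np.float64(0.14)
[... 561 characters left out ...]
t64(-4.2), np.float64(0.1))]
   spot 0.63 [ 614.4 -298.2   85. ]
   spot 0.76 [ 612.2 -310.9   85. ]
ink_pad [([622.6, -153.6], np.float64(-6.2), np.float64(0.11)), ([622.6, -153.6], np.float64(-6.2), np.float64(0.11))]
   spot 0.86 [ 614.  -159.2   85. ]
   spot 0.82 [ 638.2 -153.5   85. ]
tape_roll [([618.4, 144.8], np.float64(6.2), np.float64(0.27)), ([616.7, 145.3], np.float64(-0.6), np.float64(0.44)), ([619.2, 145.2], np.float64(10.2), np.float64(0.08))]
   spot 0.85 [616.7 158.9  85. ]
   spot 0.65 [628.5 159.4  85. ]fit.py:36: RuntimeWarning: invalid value encountered in scalar divide
  out.append((best.x[:2].round(1).tolist(),round(np.degrees(best.x[2]),1),round(best.fun/len(ds),2)))
```

>>> {"name": "send_rows", "arguments": {"deltas": [[[0, 0, 0.1847, 0, 0, 0, 0], [0, 0, 0.1847, 0, 0, 0, 0], [0, 0, 0.1847, 0, 0, 0, 0], [0, 0, 0.1847, 0, 0, 0, 0], [0, 0, 0.1847, 0, 0, 0, 0], [0, 0, 0.1847, 0, 0, 0, 0], [0, 0, 0.1847, 0, 0, 0, 0], [0, 0, 0, -28.8, 23.6, 4, 0], [0, 0, 0, -28.8, 23.6, 4, 0], [0, 0, 0, -28.8, 23.6, 4, 0], [0, 0, 0, -28.8, 23.6, 4, 0], [0, 0, 0, -28.8, 23.6, 4, 0], [0, 0, 0, -28.8, 23.6, 4, 0], [0, 0, 0, -28.8, 23.6, 4, 0], [0, 0, 0, -28.8, 23.6, 4, 0], [0, 0, 0, -28.8, 23.6, 4, 0], [0, 0, 0, -28.8, 23.6, 4, 0], [0, 0, 0, -28.8, 23.6, 4, 0], [0, 0, 0, -28.8, 23.6, 4, 0], [0, 0, 0, 0, 0, 0, 0]]]}}

```text
clock: 6.8
tcp_pos: [444.2, 273.8, 200.1]
tool_rot: [0.0, 0.692, 0.722, -0.0]
force: [-0.7, -0.2, -0.2]
width: 0.999
grasp_force: 0.0
```

```bash
cat > plan.py <<'E'
from h import *
from scipy.spatial.transform import Rotation as Ro
def plan(x,y,z,psi):
    s=telemetry.sense(); q=s["tool_rot"]; R=Ro.from_quat([q[1],q[2],q[3],q[0]]).as_matrix()
    ps=np.degrees(np.arctan2(R[1,1],R[0,1])); t=np.radians(psi)
    T=np.array([[-np.sin(t),np.cos(t),0],[np.cos(t),np.sin(t),0],[0,0,-1]])
    print("t",round(s["clock"],2),"tcp",s["tcp_pos"].round(1),"psi",ps.round(2),"tilt",R[:,2].round(3),"w",round(s["width"],3),"gf",round(s["grasp_force"],1),"F",s["force"].round(1))
    print("turn z",np.radians(ps-psi).round(4),"then shift",(T@(np.array([x,y,z])-s["tcp_pos"])).round(1))
E
python3 -c "
from plan import *
plan(443,274.5,111,2.5)"
```

```text
t 6.8 tcp [444.2 273.8 200.1] psi 2.37 tilt [-0. -0. -1.] w 0.999 gf 0.0 F [-0.7 -0.2 -0.2]
turn z -0.0023 then shift [ 0.8 -1.1 89.1]
```

>>> {"name": "send_rows", "arguments": {"deltas": [[[0, 0, 0, 0, -1, 20, 0], [0, 0, 0, 0, 0, 20, 0], [0, 0, 0, 0, 0, 20, 0], [0, 0, 0, 0, 0, 15, 0], [0, 0, 0, 0, 0, 14, 0], [0, 0, 0, 0, 0, 0, 0], [0, 0, 0, 0, 0, 0, 255], [0, 0, 0, 0, 0, 0, 255], [0, 0, 0, 0, 0, 0, 255], [0, 0, 0, 0, 0, 0, 255], [0, 0, 0, 0, 0, 0, 255], [0, 0, 0, 0, 0, 0, 255], [0, 0, 0, 0, 0, 0, 255], [0, 0, 0, 0, 0, 0, 255], [0, 0, 0, 0, 0, 0, 255], [0, 0, 0, 0, 0, 0, 255]]]}}

```text
clock: 8.8
tcp_pos: [442.4, 275.3, 112.0]
tool_rot: [0.0, 0.691, 0.723, 0.001]
force: [-0.8, -1.4, 6.2]
width: 0.277
grasp_force: 58.8
```

>>> {"name": "send_rows", "arguments": {"deltas": [[[0, 0, 0, 0, 0, -10, 255], [0, 0, 0, 0, 0, -20, 255], [0, 0, 0, 0, 0, -25, 255], [0, 0, 0, 0, 0, -15, 255], [0, 0, 0, 0, 0, 0, 255], [0, 0, 0, 0, 0, 0, 255]]]}}

```text
clock: 9.55
tcp_pos: [441.6, 275.1, 180.7]
tool_rot: [-0.0, 0.691, 0.723, -0.0]
force: [-0.4, -0.5, -1.8]
width: 0.277
grasp_force: 59.3
```

Run:
```python
from plan import *
plan(438,-146,190,16)
q=eyes.camera("side"); t=eyes.camera("top")
def crop(p,r): 
    r0,r1,c0,c1=r; return cv2.resize(p["frame"][r0:r1,c0:c1],(400,400),interpolation=cv2.INTER_CUBIC)
cv2.imwrite("pics/b.png",np.hstack([crop(q,(70,170,130,230)),crop(t,(180,280,60,160))])[:,:,::-1])
```

```text
t 9.55 tcp [441.6 275.1 180.7] psi 2.52 tilt [-0.001 -0.    -1.   ] w 0.277 gf 59.3 F [-0.4 -0.5 -1.8]
turn z -0.2352 then shift [-403.7 -119.6   -9.3]
```

View pics/b.png

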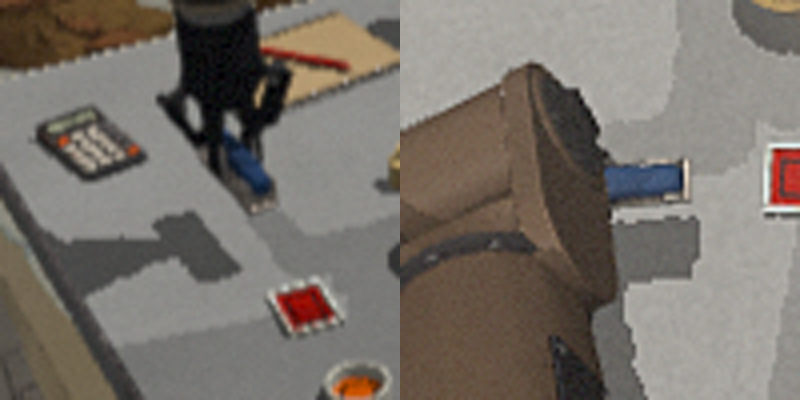

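>>> {"name": "send_rows", "arguments": {"deltas": [[[0, 0, -0.118, 0, 0, 0, 255], [0, 0, -0.118, 0, 0, 0, 255], [0, 0, 0, -15, -4.6, 0, 255], [0, 0, 0, -28.6, -8.4, 0, 255], [0, 0, 0, -30, -8.9, 0, 255], [0, 0, 0, -30, -8.9, 0, 255], [0, 0, 0, -30, -8.9, 0, 255], [0, 0, 0, -30, -8.9, 0, 255], [0, 0, 0, -30, -8.9, 0, 255], [0, 0, 0, -30, -8.9, 0, 255], [0, 0, 0, -30, -8.9, 0, 255], [0, 0, 0, -30, -8.9, 0, 255], [0, 0, 0, -30, -8.9, 0, 255], [0, 0, 0, -30, -8.9, 0, 255], [0, 0, 0, -30, -8.9, 0, 255], [0, 0, 0, -15, -4.4, 0, 255], [0, 0, 0, -15, -4.4, 0, 255], [0, 0, 0, 0, 0, 0, 255]]]}}

```text
clock: 11.9
tcp_pos: [438.4, -146.3, 181.1]
tool_rot: [-0.0, 0.602, 0.798, 0.0]
force: [-0.5, 0.1, -1.7]
width: 0.282
grasp_force: 59.3
```

Run:
```python
from plan import *
from fit import fit,proj
plan(438,-146,116,16)
p=eyes.camera("top");q=eyes.camera("side")
s=telemetry.sense()["tcp_pos"]
for n,P in(("top",p),("side",q)):
    w=cloud(P); 
    for r in outline_of(P,"stapler")[:2]:
        x=w[r["pixels"]]; x=x[~np.isnan(x[:,0])]; t=np.radians(16)
        d=x-s; a=d[:,0]*-np.sin(t)+d[:,1]*np.cos(t); b=d[:,0]*np.cos(t)+d[:,1]*np.sin(t)
        k=(abs(a)<90)&(abs(b)<40)&(x[:,2]>145)
        if k.sum()>5: print(n,r["p"],k.sum(),"along",np.percentile(a[k],[1,50,99]).round(1),"across",np.percentile(b[k],[2,98]).round(1),"z",np.percentile(x[k,2],[2,50,98]).round(), "pca")
o=[cv2.resize(P["frame"][a:a+100,b:b+100],(400,400),interpolation=cv2.INTER_CUBIC) for P,a,b in((p,170,200),(q,120,190))]
cv2.imwrite("pics/c.png",np.hstack(o)[:,:,::-1])
```

```text
t 11.9 tcp [ 438.4 -146.3  181.1] psi 15.96 tilt [-0.  0. -1.] w 0.282 gf 59.3 F [-0.5  0.1 -1.7]
turn z -0.0007 then shift [ 0.3 -0.3 65.1]
side 0.59 299 along [-63.7 -32.3  58.7] across [-17.7  11.4] z [154. 176. 199.] pca
```

View pics/c.png

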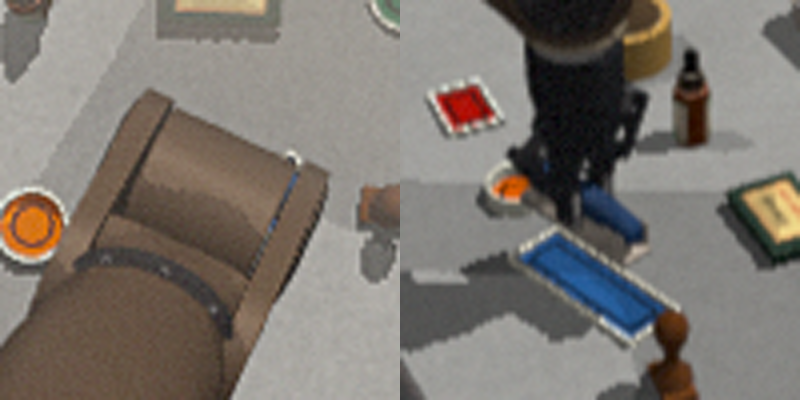

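>>> {"name": "send_rows", "arguments": {"deltas": [[[0, 0, 0, 0, 0, 15, 255], [0, 0, 0, 0, 0, 20, 255], [0, 0, 0, 0, 0, 15, 255], [0, 0, 0, 0, 0, 8, 255], [0, 0, 0, 0, 0, 4, 255], [0, 0, 0, 0, 0, 3, 255], [0, 0, 0, 0, 0, 0, 255]]]}}

```text
clock: 12.98
tcp_pos: [438.6, -145.8, 116.4]
tool_rot: [0.0, 0.601, 0.799, 0.0]
force: [-0.2, -0.2, -2.4]
width: 0.281
grasp_force: 59.3
```

>>> {"name": "send_rows", "arguments": {"deltas": [[[0, 0, 0, 0, 0, 1.2, 255], [0, 0, 0, 0, 0, 0, 255], [0, 0, 0, 0, 0, 0, 120], [0, 0, 0, 0, 0, 0, 60], [0, 0, 0, 0, 0, 0, 0], [0, 0, 0, 0, 0, 0, 0], [0, 0, 0, 0, 0, 0, 0], [0, 0, 0, 0, 0, 0, 0], [0, 0, 0, 0, 0, -15, 0], [0, 0, 0, 0, 0, -30, 0], [0, 0, 0, 0, 0, -30, 0], [0, 0, 0, 0, 0, -20, 0], [0, 0, 0, 0, 0, -15, 0], [0, 0, 0, 0, 0, 0, 0]]]}}

```text
clock: 14.72
tcp_pos: [438.7, -145.9, 225.8]
tool_rot: [0.001, 0.601, 0.799, 0.0]
force: [0.1, 0.4, 0.4]
width: 0.998
grasp_force: 0.0
```

Run:
```python
from plan import *
plan(440,-286,225,0)
```

```text
t 14.72 tcp [ 438.7 -145.9  225.8] psi 16.05 tilt [ 0.002 -0.001 -1.   ] w 0.998 gf 0.0 F [0.1 0.4 0.4]
turn z 0.2801 then shift [-140.1    1.3    0.8]
```

Run:
```python
from fit import *
p=eyes.camera("top");q=eyes.camera("side")
for n,P in(("top",p),("side",q)):
    w=cloud(P); k=(abs(w[...,0]-440)<40)&(abs(w[...,1]+286)<45)&(w[...,2]>91)&(w[...,2]<180)
    x=w[k]; h=x[x[:,2]>155]; print(n,"handle",len(h),h.mean(0).round(1),h.min(0).round(),h.max(0).round())
    ft=x[(x[:,2]<114)]; print(len(ft),cv2.minAreaRect(ft[:,:2].astype(np.float32)))
print(fit([p,q],"stamp",(440,-285,-.1)))
print(fit([p,q],"stamp_rest",(443.5,137,-.07)))
def cr(P,x,y):
    c=proj(P,np.array([[x,y,110.]]))[0].astype(int)-15; return cv2.resize(P["frame"][c[1]:c[1]+30,c[0]:c[0]+30],(300,300),interpolation=cv2.INTER_NEAREST)
o=np.vstack([np.hstack([cr(p,440,-285),cr(p,443,137)]),np.hstack([cr(q,440,-285),cr(q,443,137)])])
cv2.imwrite("pics/d.png",o[:,:,::-1])
```

```text
top handle 68 [ 439.1 -283.5  163. ] [ 426. -297.  156.] [ 453. -272.  174.]
110 ((437.3224182128906, -284.02838134765625), (94.88082122802734, 65.23821258544922), 82.25825500488281)
side handle 48 [ 440.9 -289.   162. ] [ 428. -299.  155.] [ 452. -273.  169.]
101 ((441.310791015625, -291.449951171875), (81.19335174560547, 35.361026763916016), 68.61260223388672)
[([439.0, -284.6], np.float64(-5.4), np.float64(0.23)), ([438.9, -284.5], np.float64(-5.9), np.float64(0.09)), ([444.5, -280.7], np.float64(-21.3), np.float64(0.31))]
[([443.6, 138.5], np.float64(-6.0), np.float64(0.19)), ([443.5, 137.0], np.float64(-3.8), np.float64(0.13)), ([444.2, 141.0], np.float64(-16.1), np.float64(0.23))]
```

View pics/d.png

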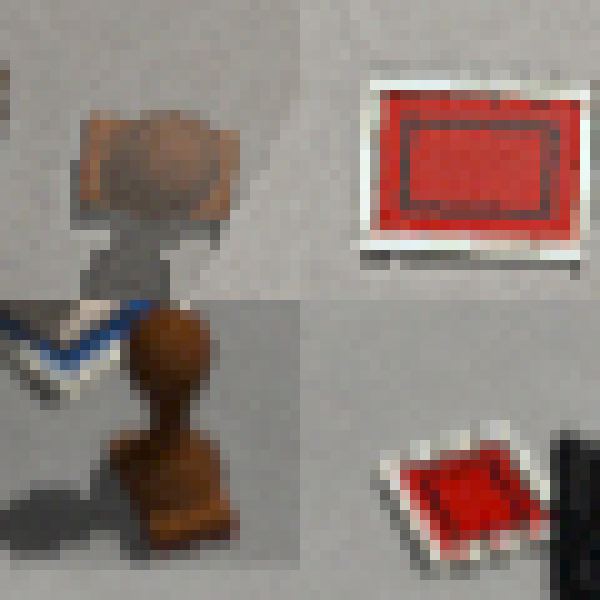

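>>> {"name": "send_rows", "arguments": {"deltas": [[[0, 0, 0.14, 0, 0, 0, 0], [0, 0, 0.14, 0, 0, 0, 0], [0, 0, 0, -20, 0.3, 0, 0], [0, 0, 0, -30, 0.3, 0, 0], [0, 0, 0, -35, 0.3, 0, 0], [0, 0, 0, -35, 0.3, 0, 0], [0, 0, 0, -19, 0.1, 0, 0], [0, 0, 0, 0, 0, 15, 0], [0, 0, 0, 0, 0, 25, 0], [0, 0, 0, 0, 0, 25, 0], [0, 0, 0, 0, 0, 17, 0], [0, 0, 0, 0, 0, 0, 0], [0, 0, 0, 0, 0, 0, 255], [0, 0, 0, 0, 0, 0, 255], [0, 0, 0, 0, 0, 0, 255], [0, 0, 0, 0, 0, 0, 255], [0, 0, 0, 0, 0, 0, 255], [0, 0, 0, 0, 0, 0, 255], [0, 0, 0, 0, 0, 0, 255], [0, 0, 0, 0, 0, 0, 255]]]}}

```text
clock: 17.52
tcp_pos: [440.1, -285.0, 143.7]
tool_rot: [0.001, 0.707, 0.707, 0.0]
force: [-0.0, 1.7, 5.2]
width: 0.298
grasp_force: 58.5
```

Run:
```python
from plan import *
from fit import fit
plan(443.5,137,220,4)
p=eyes.camera("top");q=eyes.camera("side")
print(fit([p,q],"stapler",(438,-146,.28),88.),fit([p,q],"stapler_rest",(438,-146,.28)))
o=[cv2.resize(P["frame"][a:a+80,b:b+80],(400,400),interpolation=cv2.INTER_CUBIC) for P,a,b in((p,185,215),(q,150,200))]
cv2.imwrite("pics/e.png",np.hstack(o)[:,:,::-1])
```

```text
t 17.52 tcp [ 440.1 -285.   143.7] psi -0.0 tilt [ 0.001 -0.001 -1.   ] w 0.298 gf 58.5 F [-0.   1.7  5.2]
turn z -0.0698 then shift [420.7  32.9 -76.3]
[([433.7, -141.5], np.float64(15.1), np.float64(0.36)), ([434.3, -142.8], np.float64(15.8), np.float64(0.15)), ([428.1, -102.5], np.float64(3.4), np.float64(0.54))] [([436.8, -146.0], np.float64(16.3), np.float64(0.72)), ([437.2, -146.2], np.float64(16.6), np.float64(0.63)), ([435.7, -139.4], np.float64(17.2), np.float64(0.8))]
```

View pics/e.png

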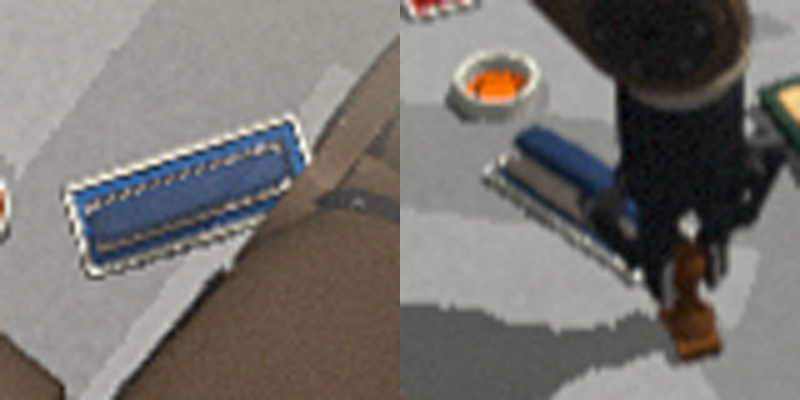

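>>> {"name": "send_rows", "arguments": {"deltas": [[[0, 0, 0, 0, 0, -15, 255], [0, 0, 0, 0, 0, -30, 255], [0, 0, 0, 0, 0, -30, 255], [0, 0, 0, 0, 0, -5, 255], [0, 0, -0.07, 0, 0, 0, 255], [0, 0, 0, 15.7, 1.4, 0, 255], [0, 0, 0, 30, 2.4, 0, 255], [0, 0, 0, 30, 2.4, 0, 255], [0, 0, 0, 30, 2.4, 0, 255], [0, 0, 0, 30, 2.4, 0, 255], [0, 0, 0, 30, 2.4, 0, 255], [0, 0, 0, 30, 2.4, 0, 255], [0, 0, 0, 35, 2.7, 0, 255], [0, 0, 0, 35, 2.7, 0, 255], [0, 0, 0, 35, 2.7, 0, 255], [0, 0, 0, 35, 2.7, 0, 255], [0, 0, 0, 35, 2.7, 0, 255], [0, 0, 0, 30, 2.4, 0, 255], [0, 0, 0, 20, 1.5, 0, 255], [0, 0, 0, 0, 0, 0, 255]]]}}

```text
clock: 20.32
tcp_pos: [442.5, 138.6, 222.7]
tool_rot: [-0.0, 0.682, 0.732, -0.0]
force: [-0.3, -0.5, -0.9]
width: 0.3
grasp_force: 58.9
```

Run:
```python
from plan import *
from fit import fit
plan(443.5,137,147,4)
p=eyes.camera("top");q=eyes.camera("side")
b=telemetry.sense()["tcp_pos"][2]-143.7+85
print(b,fit([q],"stamp",(443,137,-.07),b))
o=[cv2.resize(P["frame"][a:a+80,b:b+80],(400,400),interpolation=cv2.INTER_CUBIC) for P,a,b in((p,185,125),(q,100,170))]
cv2.imwrite("pics/f.png",np.hstack(o)[:,:,::-1])
```

```text
t 20.32 tcp [442.5 138.6 222.7] psi 4.07 tilt [-0.001  0.    -1.   ] w 0.3 gf 58.9 F [-0.3 -0.5 -0.9]
turn z 0.0012 then shift [-1.6  0.9 75.7]
164.1189207401154 [([447.1, 142.4], np.float64(-13.4), np.float64(0.39)), ([447.1, 142.4], np.float64(-13.4), np.float64(0.39))]
```

View pics/f.png

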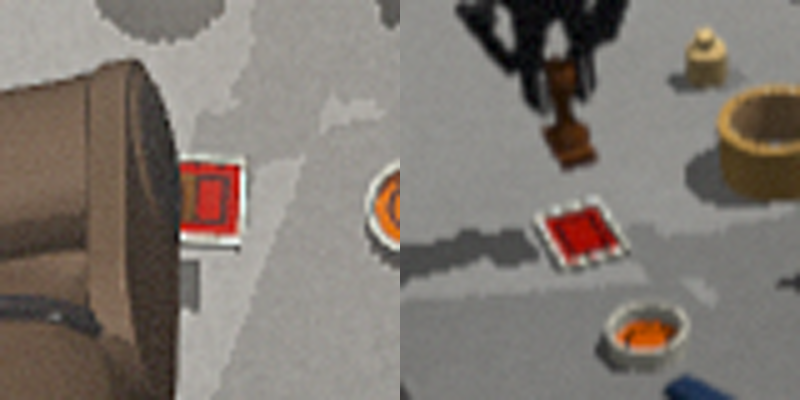

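>>> {"name": "send_rows", "arguments": {"deltas": [[[0, 0, 0, -1.6, 0.9, 15, 255], [0, 0, 0, 0, 0, 25, 255], [0, 0, 0, 0, 0, 20, 255], [0, 0, 0, 0, 0, 9, 255], [0, 0, 0, 0, 0, 3, 255], [0, 0, 0, 0, 0, 2.5, 255], [0, 0, 0, 0, 0, 0, 255]]]}}

```text
clock: 21.35
tcp_pos: [444.6, 135.7, 148.9]
tool_rot: [0.0, 0.682, 0.731, 0.0]
force: [0.6, 0.0, -0.8]
width: 0.302
grasp_force: 58.9
```

Run:
```python
from plan import *
plan(443.5,137,147,4)
q=eyes.camera("side")
a,b=100,170
cv2.imwrite("pics/g.png",cv2.resize(q["frame"][105:155,185:235],(600,600),interpolation=cv2.INTER_CUBIC)[:,:,::-1])
```

```text
t 21.35 tcp [444.6 135.7 148.9] psi 4.01 tilt [ 0.001  0.    -1.   ] w 0.302 gf 58.9 F [ 0.6  0.  -0.8]
turn z 0.0002 then shift [ 1.4 -1.   1.9]
```

View pics/g.png

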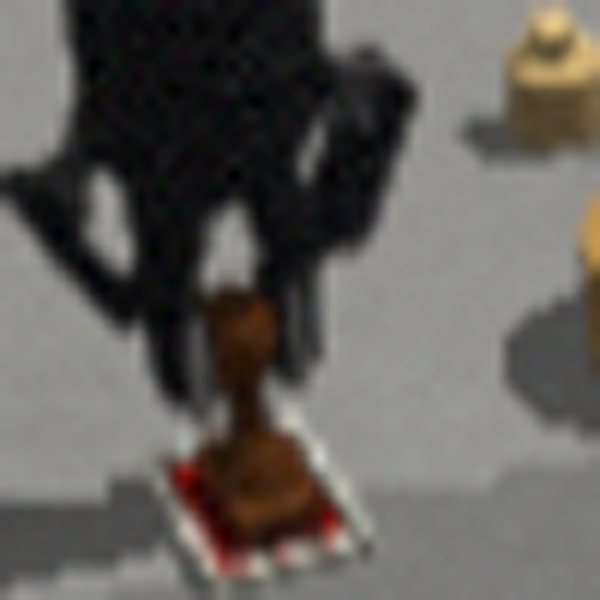

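>>> {"name": "send_rows", "arguments": {"deltas": [[[0, 0, 0, 0, 0, 1.5, 255], [0, 0, 0, 0, 0, 0.7, 255], [0, 0, 0, 0, 0, 0, 255], [0, 0, 0, 0, 0, 0, 140], [0, 0, 0, 0, 0, 0, 70], [0, 0, 0, 0, 0, 0, 0], [0, 0, 0, 0, 0, 0, 0], [0, 0, 0, 0, 0, 0, 0], [0, 0, 0, 0, 0, -15, 0], [0, 0, 0, 0, 0, -30, 0], [0, 0, 0, 0, 0, -30, 0], [0, 0, 0, 0, 0, -15, 0], [0, 0, 0, 0, 0, 0, 0]]]}}

```text
clock: 23.02
tcp_pos: [444.7, 135.8, 237.1]
tool_rot: [0.001, 0.682, 0.731, 0.001]
force: [-0.6, 0.4, 0.1]
width: 1.001
grasp_force: 0.0
```

Run:
```python
from plan import *
plan(610,-9,238,4)
for n in("top","side"):
    P=eyes.camera(n); w=cloud(P)
    for c,l,(x0,y0) in (((168,185),"dropper",(610,-9)),((105,115),"weight",(623,288))):
        k=(abs(w[...,0]-x0)<30)&(abs(w[...,1]-y0)<30)
        for a,b in((89,118),(118,150),(150,190)):
            m=k&(w[...,2]>a)&(w[...,2]<b)
            if m.sum()>3: x=w[m]; print(n,l,a,m.sum(),x.min(0).round(),x.max(0).round(),x.mean(0).round(1))
```

```text
t 23.02 tcp [444.7 135.8 237.1] psi 4.02 tilt [ 0.002  0.    -1.   ] w 1.001 gf 0.0 F [-0.6  0.4  0.1]
turn z 0.0003 then shift [-155.9  154.8   -0.9]
top dropper 89 60 [580. -38.  89.] [639.  20. 117.] [607.1 -12.8  94.3]
top dropper 118 49 [592. -22. 121.] [624.  10. 148.] [603.4 -10.8 138.3]
top dropper 150 54 [597. -19. 151.] [621.   5. 187.] [607.9  -8.4 167.4]
top weight 89 108 [593. 258.  89.] [653. 315. 118.] [622.5 284.4 104.2]
top weight 118 45 [608. 275. 118.] [636. 304. 135.] [620.8 289.8 124.3]
side dropper 89 71 [585. -34.  89.] [640.  12. 117.] [606.9 -17.7 101.7]
side dropper 118 77 [592. -26. 119.] [629.   3. 149.] [607.8 -16.7 134.6]
side dropper 150 54 [599. -21. 150.] [623.   2. 186.] [611.  -12.2 166.2]
side weight 89 69 [595. 259.  89.] [645. 307. 118.] [621.4 281.9 104.6]
side weight 118 15 [611. 273. 119.] [631. 296. 132.] [624.2 285.6 126.4]
```

>>> {"name": "send_rows", "arguments": {"deltas": [[[0, 0, 0, -15, 15, 0, 0], [0, 0, 0, -27, 27, 0, 0], [0, 0, 0, -27, 27, 0, 0], [0, 0, 0, -27, 27, 0, 0], [0, 0, 0, -27, 27, 0, 0], [0, 0, 0, -17, 17, 0, 0], [0, 0, 0, -14.9, 14.9, 0, 0], [0, 0, 0, 0, 0, 0, 0], [0, 0, 0, 0, 0, 20, 0], [0, 0, 0, 0, 0, 30, 0], [0, 0, 0, 0, 0, 25, 0], [0, 0, 0, 0, 0, 15, 0], [0, 0, 0, 0, 0, 8, 0], [0, 0, 0, 0, 0, 0, 0]]]}}

```text
clock: 24.88
tcp_pos: [609.8, -7.9, 138.3]
tool_rot: [-0.0, 0.682, 0.731, -0.0]
force: [-0.7, -0.2, 0.4]
width: 1.003
grasp_force: 0.0
```

Run:
```python
from plan import *
plan(610,-8,139,4)
p=eyes.camera("top");q=eyes.camera("side")
o=[cv2.resize(P["frame"][a:a+60,b:b+60],(400,400),interpolation=cv2.INTER_CUBIC) for P,a,b in((p,195,135),(q,115,235))]
cv2.imwrite("pics/i.png",np.hstack(o)[:,:,::-1])
```

```text
t 24.88 tcp [609.8  -7.9 138.3] psi 4.02 tilt [-0.  0. -1.] w 1.003 gf 0.0 F [-0.7 -0.2  0.4]
turn z 0.0004 then shift [-0.1  0.2 -0.7]
```

View pics/i.png

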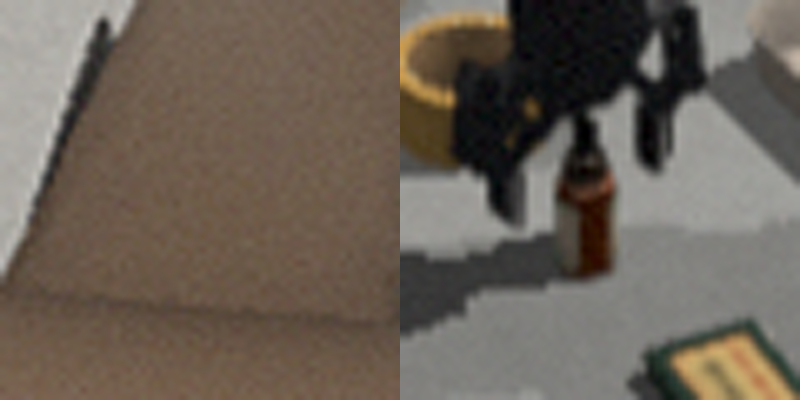

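>>> {"name": "send_rows", "arguments": {"deltas": [[[0, 0, 0, 0, 0, 2, 0], [0, 0, 0, 0, 0, 0, 255], [0, 0, 0, 0, 0, 0, 255], [0, 0, 0, 0, 0, 0, 255], [0, 0, 0, 0, 0, 0, 255], [0, 0, 0, 0, 0, 0, 255], [0, 0, 0, 0, 0, 0, 255], [0, 0, 0, 0, 0, 0, 255], [0, 0, 0, 0, 0, 0, 255]]]}}

```text
clock: 26.1
tcp_pos: [610.0, -8.0, 136.7]
tool_rot: [0.0, 0.682, 0.731, 0.0]
force: [1.4, 0.6, 6.4]
width: 0.358
grasp_force: 58.8
```

Run:
```python
from plan import *
plan(435,-3.7,136,4)
```

```text
t 26.1 tcp [610.   -8.  136.7] psi 4.01 tilt [ 0.001  0.    -1.   ] w 0.358 gf 58.8 F [1.4 0.6 6.4]
turn z 0.0002 then shift [  16.5 -174.3    0.7]
```

>>> {"name": "send_rows", "arguments": {"deltas": [[[0, 0, 0, 0, 0, -15, 255], [0, 0, 0, 0, 0, -25, 255], [0, 0, 0, 0, 0, -20, 255], [0, 0, 0, 1.5, -14.3, 0, 255], [0, 0, 0, 2, -25, 0, 255], [0, 0, 0, 3, -30, 0, 255], [0, 0, 0, 3, -30, 0, 255], [0, 0, 0, 3, -30, 0, 255], [0, 0, 0, 2, -25, 0, 255], [0, 0, 0, 2, -20, 0, 255], [0, 0, 0, 0, 0, 0, 255]]]}}

```text
clock: 27.48
tcp_pos: [432.9, -3.5, 196.1]
tool_rot: [-0.001, 0.682, 0.731, -0.0]
force: [0.4, -0.1, -0.5]
width: 0.356
grasp_force: 59.2
```

Run:
```python
from plan import *
from fit import fit
plan(435,-3.7,139.7,4)
p=eyes.camera("top");q=eyes.camera("side")
for P in(p,q):
    w=cloud(P); k=(abs(w[...,0]-435)<32)&(abs(w[...,1]+4)<32)&(w[...,2]>145)&(w[...,2]<180)
    if k.sum()>5: x=w[k]; print("bottle",k.sum(),x.min(0).round(),x.max(0).round(),x.mean(0).round(1))
print(fit([q],"dropper_rest",(435,-4,0)),fit([q],"dropper",(435,-4,0),145.))
o=[cv2.resize(P["frame"][a:a+60,b:b+60],(400,400),interpolation=cv2.INTER_CUBIC) for P,a,b in((p,195,175),(q,125,185))]
cv2.imwrite("pics/j.png",np.hstack(o)[:,:,::-1])
```

```text
t 27.48 tcp [432.9  -3.5 196.1] psi 4.01 tilt [-0.001  0.    -1.   ] w 0.356 gf 59.2 F [ 0.4 -0.1 -0.5]
turn z 0.0002 then shift [-0.3  2.1 56.4]
bottle 74 [414. -23. 145.] [454.  -0. 180.] [432.2 -15.1 164.4]
[([437.0, -4.2], np.float64(5.9), np.float64(0.07)), ([437.0, -4.2], np.float64(5.9), np.float64(0.07))] [([436.5, -2.1], np.float64(-8.3), np.float64(0.19)), ([436.5, -2.1], np.float64(-8.3), np.float64(0.19))]
```

View pics/j.png

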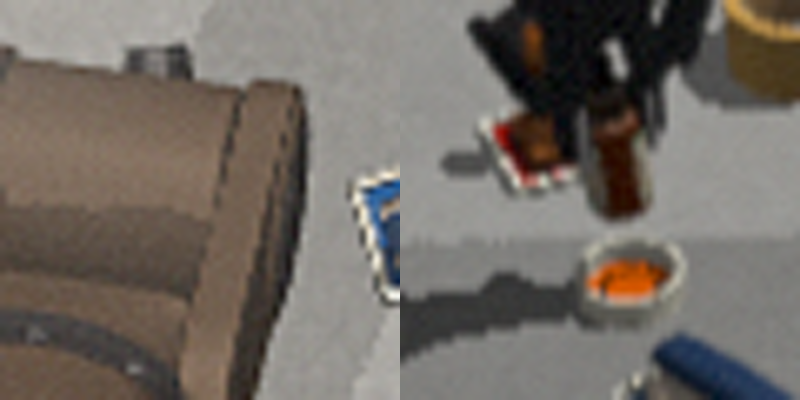

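>>> {"name": "send_rows", "arguments": {"deltas": [[[0, 0, 0, -0.3, 2.4, 0, 255], [0, 0, 0, 0, 0, 15, 255], [0, 0, 0, 0, 0, 18, 255], [0, 0, 0, 0, 0, 12, 255], [0, 0, 0, 0, 0, 6, 255], [0, 0, 0, 0, 0, 3.5, 255], [0, 0, 0, 0, 0, 1.5, 255], [0, 0, 0, 0, 0, 0, 255]]]}}

```text
clock: 28.68
tcp_pos: [437.3, -3.9, 140.6]
tool_rot: [0.0, 0.682, 0.731, 0.0]
force: [0.5, -0.3, -1.1]
width: 0.361
grasp_force: 59.2
```

Run:
```python
from plan import *
plan(435.3,-3.7,139.7,4)
q=eyes.camera("side")
cv2.imwrite("pics/k.png",cv2.resize(q["frame"][135:185,190:240],(500,500),interpolation=cv2.INTER_CUBIC)[:,:,::-1])
```

```text
t 28.68 tcp [437.3  -3.9 140.6] psi 4.02 tilt [ 0. -0. -1.] w 0.361 gf 59.2 F [ 0.5 -0.3 -1.1]
turn z 0.0003 then shift [ 0.3 -2.   0.9]
```

View pics/k.png

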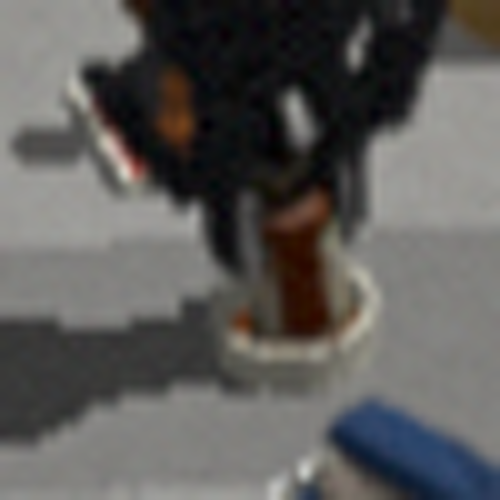

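>>> {"name": "send_rows", "arguments": {"deltas": [[[0, 0, 0, 0, -1, 1, 255], [0, 0, 0, 0, 0, 0.4, 255], [0, 0, 0, 0, 0, 0, 255], [0, 0, 0, 0, 0, 0, 140], [0, 0, 0, 0, 0, 0, 70], [0, 0, 0, 0, 0, 0, 0], [0, 0, 0, 0, 0, 0, 0], [0, 0, 0, 0, 0, 0, 0], [0, 0, 0, 0, 0, -15, 0], [0, 0, 0, 0, 0, -30, 0], [0, 0, 0, 0, 0, -30, 0], [0, 0, 0, 0, 0, -30, 0], [0, 0, 0, 0, 0, 0, 0]]]}}

```text
clock: 30.35
tcp_pos: [436.8, -4.0, 245.6]
tool_rot: [0.002, 0.682, 0.731, 0.001]
force: [-0.0, -0.1, -0.4]
width: 1.001
grasp_force: 0.0
```

Run:
```python
from plan import *
plan(623,288,240,4)
```

```text
t 30.35 tcp [436.8  -4.  245.6] psi 4.02 tilt [ 0.004 -0.001 -1.   ] w 1.001 gf 0.0 F [-0.  -0.1 -0.4]
turn z 0.0004 then shift [278.3 206.1   5.6]
```

>>> {"name": "send_rows", "arguments": {"deltas": [[[0, 0, 0, 14.3, 11.1, 0, 0], [0, 0, 0, 24, 18, 0, 0], [0, 0, 0, 27, 20, 0, 0], [0, 0, 0, 27, 20, 0, 0], [0, 0, 0, 27, 20, 0, 0], [0, 0, 0, 27, 20, 0, 0], [0, 0, 0, 27, 20, 0, 0], [0, 0, 0, 27, 20, 0, 0], [0, 0, 0, 27, 20, 0, 0], [0, 0, 0, 27, 20, 0, 0], [0, 0, 0, 24, 17, 0, 0], [0, 0, 0, 0, 0, 20, 0], [0, 0, 0, 0, 0, 30, 0], [0, 0, 0, 0, 0, 30, 0], [0, 0, 0, 0, 0, 0, 0]]]}}

```text
clock: 32.22
tcp_pos: [621.0, 288.8, 160.4]
tool_rot: [-0.001, 0.682, 0.732, -0.003]
force: [1.7, 0.2, 0.4]
width: 0.999
grasp_force: 0.0
```

Run:
```python
from plan import *
plan(623,288,109,4)
p=eyes.camera("top");q=eyes.camera("side")
o=[cv2.resize(P["frame"][a:a+h,b:b+h],(400,400),interpolation=cv2.INTER_CUBIC) for P,a,b,h in((p,170,140,150),(q,90,180,90))]
cv2.imwrite("pics/l.png",np.hstack(o)[:,:,::-1])
```

```text
t 32.23 tcp [621.  288.8 160.4] psi 4.04 tilt [-0.006 -0.002 -1.   ] w 0.999 gf 0.0 F [1.7 0.2 0.4]
turn z 0.0007 then shift [-0.9  1.9 51.4]
```

View pics/l.png

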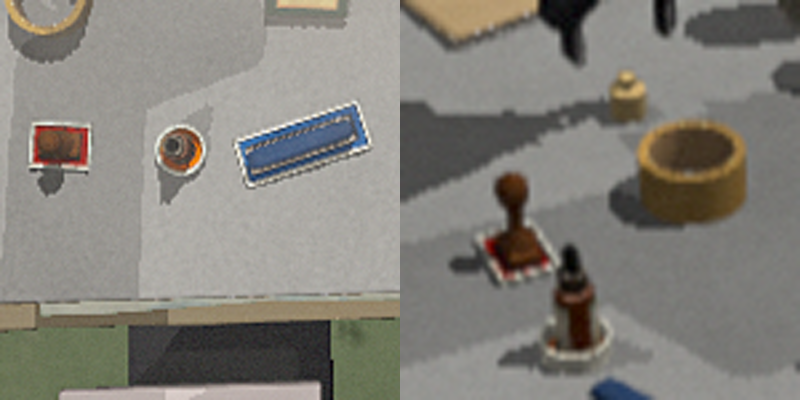

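>>> {"name": "send_rows", "arguments": {"deltas": [[[0, 0, 0, 0, 1, 15, 0], [0, 0, 0, 0, 0, 20, 0], [0, 0, 0, 0, 0, 11, 0], [0, 0, 0, 0, 0, 5, 0], [0, 0, 0, 0, 0, 0, 0], [0, 0, 0, 0, 0, 0, 255], [0, 0, 0, 0, 0, 0, 255], [0, 0, 0, 0, 0, 0, 255], [0, 0, 0, 0, 0, 0, 255], [0, 0, 0, 0, 0, 0, 255], [0, 0, 0, 0, 0, 0, 255], [0, 0, 0, 0, 0, 0, 255], [0, 0, 0, 0, 0, 0, 255]]]}}

```text
clock: 33.95
tcp_pos: [623.8, 288.3, 113.8]
tool_rot: [0.0, 0.682, 0.731, 0.001]
force: [0.7, -0.3, 4.4]
width: 0.381
grasp_force: 59.4
```

Run:
```python
from plan import *
plan(608,-303,200,4)
```

```text
t 33.95 tcp [623.8 288.3 113.8] psi 4.01 tilt [ 0.002  0.001 -1.   ] w 0.381 gf 59.4 F [ 0.7 -0.3  4.4]
turn z 0.0002 then shift [-588.8  -57.   -86.2]
```

>>> {"name": "send_rows", "arguments": {"deltas": [[[0, 0, 0, 0, 0, -15, 255], [0, 0, 0, 0, 0, -30, 255], [0, 0, 0, 0, 0, -30, 255], [0, 0, 0, 0, 0, -11, 255], [0, 0, 0, -20, -2, 0, 255], [0, 0, 0, -40, -3.9, 0, 255], [0, 0, 0, -40, -3.9, 0, 255], [0, 0, 0, -40, -3.9, 0, 255], [0, 0, 0, -40, -3.9, 0, 255], [0, 0, 0, -40, -3.9, 0, 255], [0, 0, 0, -40, -3.9, 0, 255], [0, 0, 0, -40, -3.9, 0, 255], [0, 0, 0, -40, -3.9, 0, 255], [0, 0, 0, -40, -3.9, 0, 255], [0, 0, 0, -40, -3.9, 0, 255], [0, 0, 0, -40, -3.9, 0, 255], [0, 0, 0, -40, -3.9, 0, 255], [0, 0, 0, -40, -3.9, 0, 255], [0, 0, 0, -30, -2.9, 0, 255], [0, 0, 0, -18.8, -1.8, 0, 255]]]}}

```text
clock: 36.45
tcp_pos: [606.0, -305.0, 197.6]
tool_rot: [-0.001, 0.682, 0.731, -0.0]
force: [0.4, -0.0, -2.0]
width: 0.379
grasp_force: 59.7
```

Run:
```python
from plan import *
from fit import fit
plan(608,-303,117,4)
q=eyes.camera("side")
w=cloud(q); s=telemetry.sense()["tcp_pos"]
k=(abs(w[...,0]-s[0])<32)&(abs(w[...,1]-s[1])<30)&(w[...,2]>160)&(w[...,2]<185)
x=w[k]; print("weight",k.sum(),x.min(0).round(),x.max(0).round(),x.mean(0).round(1))
print(fit([q],"weight_rest",(608,-303,0)))
cv2.imwrite("pics/m.png",cv2.resize(q["frame"][140:220,260:340],(500,500),interpolation=cv2.INTER_CUBIC)[:,:,::-1])
```

```text
t 36.45 tcp [ 606.  -305.   197.6] psi 3.93 tilt [-0.002  0.001 -1.   ] w 0.379 gf 59.7 F [ 0.4 -0.  -2. ]
turn z -0.0012 then shift [ 1.8  2.1 80.6]
weight 31 [ 584. -321.  169.] [ 625. -306.  184.] [ 601.2 -315.1  177.5]
[([610.1, -300.5], np.float64(-9.0), np.float64(0.07)), ([610.1, -300.5], np.float64(-9.0), np.float64(0.07))]
```

View pics/m.png

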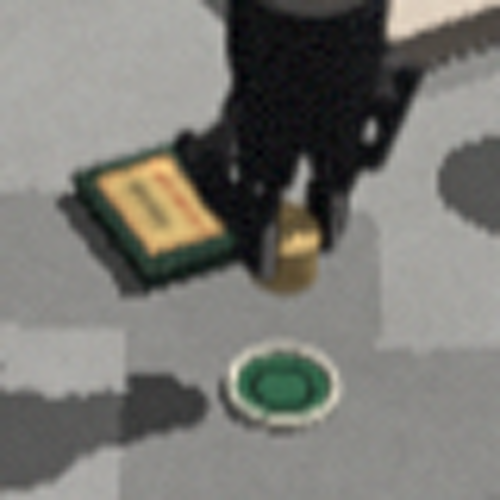

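>>> {"name": "send_rows", "arguments": {"deltas": [[[0, 0, 0, 1.6, 2, 15, 255], [0, 0, 0, 0, 0, 25, 255], [0, 0, 0, 0, 0, 22, 255], [0, 0, 0, 0, 0, 10, 255], [0, 0, 0, 0, 0, 5, 255], [0, 0, 0, 0, 0, 2, 255], [0, 0, 0, 0, 0, 0, 255]]]}}

```text
clock: 37.42
tcp_pos: [609.3, -301.5, 120.4]
tool_rot: [0.0, 0.682, 0.731, 0.0]
force: [-0.0, 0.0, -1.2]
width: 0.38
grasp_force: 59.7
```

Run:
```python
from plan import *
plan(608,-303,117,4)
```

```text
t 37.42 tcp [ 609.3 -301.5  120.4] psi 4.02 tilt [ 0.001 -0.    -1.   ] w 0.38 gf 59.7 F [-0.   0.  -1.2]
turn z 0.0003 then shift [-1.5 -1.4  3.4]
```

>>> {"name": "send_rows", "arguments": {"deltas": [[[0, 0, 0, 0, 0, 2, 255], [0, 0, 0, 0, 0, 1.4, 255], [0, 0, 0, 0, 0, 0, 255], [0, 0, 0, 0, 0, 0, 140], [0, 0, 0, 0, 0, 0, 70], [0, 0, 0, 0, 0, 0, 0], [0, 0, 0, 0, 0, 0, 0], [0, 0, 0, 0, 0, 0, 0], [0, 0, 0, 0, 0, -15, 0], [0, 0, 0, 0, 0, -30, 0], [0, 0, 0, 0, 0, -35, 0], [0, 0, 0, 0, 0, -35, 0], [0, 0, 0, 30, 0, 0, 0], [0, 0, 0, 40, 0, 0, 0], [0, 0, 0, 40, 0, 0, 0], [0, 0, 0, 40, 0, 0, 0], [0, 0, 0, 40, 0, 0, 0], [0, 0, 0, 40, 0, 0, 0], [0, 0, 0, 40, 0, 0, 0], [0, 0, 0, 0, 0, 0, 0]]]}}

```text
clock: 39.92
tcp_pos: [590.1, -29.9, 232.8]
tool_rot: [0.0, 0.681, 0.732, 0.0]
force: [0.0, 0.1, 0.1]
width: 0.998
grasp_force: 0.0
```

Run:
```python
from plan import *
plan(608,-303,117,4)
p=eyes.camera("top");q=eyes.camera("side")
o=[cv2.resize(P["frame"][a:a+h,b:b+h],(400,400),interpolation=cv2.INTER_CUBIC) for P,a,b,h in((p,130,250,80),(q,110,190,140))]
cv2.imwrite("pics/n.png",np.hstack(o)[:,:,::-1])
```

```text
t 39.92 tcp [590.1 -29.9 232.8] psi 4.19 tilt [ 0.001  0.    -1.   ] w 0.998 gf 0.0 F [0.  0.1 0.1]
turn z 0.0033 then shift [-273.7   -1.2  115.8]
```

View pics/n.png

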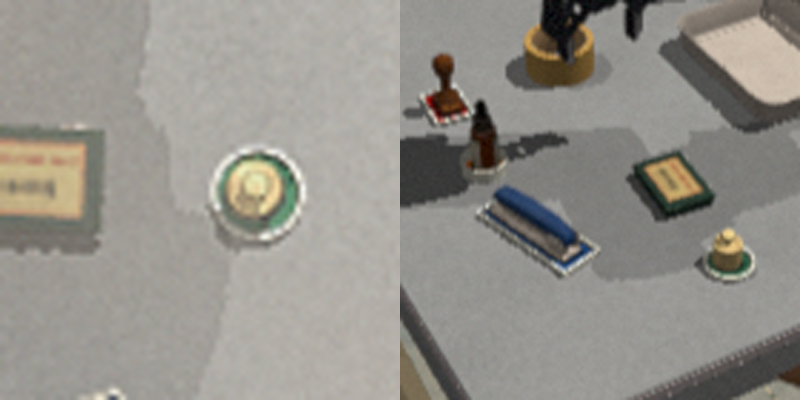

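All four stand inside their rests: the weight is in the green round tray (top crop at 255,190), and the stapler, bottle and stamp are upright in theirs in the side view. The ink pad and tape roll have not moved, and the arm is clear.

```bash
python3 -c "
from rig import ticket
print(ticket.sign_off())"
```

```text
the job is handed in; nothing more can be done
None
```

The stapler, stamp, dropper bottle and weight were placed in that order, each upright in its own rest and let go, with the ink pad and tape roll left alone; I handed the job in at about 40 s, and no verdict came back.

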